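Pop a charged battery pack out of its dock and trap it at the bay

ROBOT

A 6-joint arm with a two-finger parallel gripper is mounted at the origin on the work surface. World frame = base frame: x ahead of the robot, y to its left, z up, the work surface at z = 0. Lengths are in m, angles in degrees, forces in N, time in s.
With the tool pointing down it reaches from about 0.35 to 0.925 m from the base axis. Payload 6.4 kg.
Tool frame: the origin (TCP) lies midway between the tips of the shut fingers; the grasp point (between the pads) lies 19 mm behind it (grasp_offset is the distance from the TCP to the grasp point, in m); y points along the fingers, z is the direction in which the jaws open and shut, and the axes are right-handed (so a half turn about y gives the same grasp; the last joint's range is limited). The gripper opens to 85 mm and grips with 20 to 120 N. Pads are 22 mm wide; open, the fingers measure 114 mm over their backs; the gripper's body (76 mm by 85 mm) begins 54 mm behind the grasp point. The pads swing forward as they close: fully open they stand 13 mm farther back than shut.
Start: joints at [-80.564, 14.043, 89.255, -0, 76.702, -9.975], TCP at [0.216, -0.613, 0.231] pointing down, gripper open.
Joint ranges: [-179.41, 179.41], [-58.25, 129.5], [7.25, 145.43], [-54.29, 234.29], [11.92, 165.04], [-157.13, 157.13]. Speed limits (degrees/s): [147.25, 147.25, 180, 180, 180, 180].

INTERFACE

Orientations are given as a 3x3 rotation matrix whose columns are the frame's x, y, z axes.
In Python, from rig import movep, movel, move_joints, set_gripper, pause, ik, camera, PlanningError, close_job, current_time, current_joint_pos, current_qd, current_tau, current_position, current_eef_rot, current_force, current_ft_torque, current_width, grasp_offset gives the robot as it stands. Calls block until the motion is done:
- movep(position, orientation): joint-space move of the TCP to a pose.
- movel(position, attitude=None, v=0.15, max_force=None): straight line of the TCP; attitude=None keeps the orientation; v is the mean speed in m/s. With max_force (N) it stops when the force on the tool has changed by that much, and returns True; else False.
- move_joints(angles): joint-space move.
- set_gripper(opening): finger opening in m; the grip force is fixed at half the most; returns when the fingers have stopped.
- pause(seconds).
- ik(position, orientation): joint angles nearest the present ones, or None.
- camera(name): name is "scene" or "top"; returns a dict with "frame" (400x640x3 uint8, red, green, blue), "fov_y" (degrees; the focal length in pixels is half the picture's height over the tangent of half this angle, whatever the lens; pixels are square), "cx", "cy" (the principal point, pixels), "dist" ([k1, k2, p1, p2, k3] as OpenCV has them; the pictures are not rectified), "origin" and "orientation" of the camera in the world. Camera axes: x right, y down, z forward; pixel columns grow to the right and rows downward; lengths in m; the calibration is good to about 2 mm. A picture is of the moment at which its call begins. There is no depth.
A pose or a line that the arm cannot do raises PlanningError and nothing moves.
- close_job(): hands the job in, once; it reports no verdict.
Readings, each from a call of its own:
- current_time(): time.
- current_joint_pos(): joint angles.
- current_qd(): joint speeds.
- current_tau(): joint torques, N m.
- current_position(): TCP position.
- current_eef_rot(): TCP orientation.
- current_force(): force on the tool from outside, world axes, zero at the start.
- current_ft_torque(): the same for the moment, N m.
- current_width(): finger opening in m.
Only numpy, scipy, OpenCV 4.12 (cv2) and the standard library are available. Lean on these libraries where they do the work, as an engineer would, in place of code of your own. Each camera call takes 0.05 s, during which the arm holds its last target.

TASK

The white battery pack in the two-bay dock is charged: with one finger press the red release paddle beside its bay, and with the other finger in front of the bay trap the pack as the spring kicks it out, so that it stops just out of its bay, standing on the dock's apron, and does not shoot off towards the violin plate. Leave it standing there and take the hand away. Do not pinch, lift or carry anything, and leave the black pack in its bay and the other things on the bench where they are.

Things in the scene. Friction and masses are not known exactly. Their poses are not given: they have to be found in the camera images.
- dock: Fixed grey two-bay battery dock, 195 x 198 x 55 mm. Origin on the bench under its middle; x points to its rear, y to its left, z up; packs come out towards -x. Bays at y = +30 and -30 between guide walls 38 mm high. One flat smooth deck, 14 mm high, is bay floor and apron; it ends at x = -105. Each bay has a red release paddle on its outer side, hinged along x at |y| = 62, z = 24.
- left_mouth (a point): Middle of the left (+y) bay's mouth on the deck: dock (-35, +30, 14) mm. The apron is free for 70 mm before it. When the latch lets go, a spring drives the pack out for 14 mm at about 1 m/s; not stopped, it shoots on 90 mm or more and may leave the apron.
- right_mouth (a point): The same for the right (-y) bay: dock (-35, -30, 14) mm.
- white_pack_mid (a point): Centre of the white (charged) pack: a loose box 72 (along x) x 44 x 42 mm high, about 0.2 kg, four green lamps on top, latched in either bay (the black pack is in the other). Its centre starts at dock x = +1, y = +30 or -30, z = 35 mm, its front face flush with the mouth. Well caught means 10 to 45 mm farther out.
- black_pack_mid (a point): Centre of the black pack, same size, latched in the other bay.
- left_pad (a point): Spot to press: middle of the top of the left bay's red paddle, at rest at dock (-22, +78, 31) mm. Pad 40 (along x) x 30 mm, |y| 64 to 93, sloping 0.25 rad, outer edge up; pressed, it sinks up to 9 mm here. Its red latch tooth (x -43 to -35, |y| 48 to 65, z 36 to 46) stands before the pack's outer front corner and swings outward, rising 5 mm, when the pad goes down.
- right_pad (a point): The same for the right bay's paddle, at rest at dock (-22, -78, 31) mm.
- paddle_left (a joint): Turn of the left paddle, rad: 0 at rest (latched), 0.5 fully pressed; lets the pack go at 0.25 to 0.38. Pressing takes 2 N at first, up to about 9 N at release. Left alone it springs back (only to about 0.2 while a popped pack stands beside its tooth).
- paddle_right (a joint): The same for the right paddle.
- plate_edge (a point): Point on the rim of an arched bare maple violin plate (355 x 208 x 15 mm) that lies across the bench between dock and robot: the top of its edge at the widest place of its broad, right-hand half, on the side nearest the dock.
- gouge: Gouge, 210 mm long along x, 29 mm high, dark red handle, lying right of the dock; origin under its middle.
- thumb_plane: Small brass plane, 58 x 26 x 30 mm, standing left of the dock; origin under its middle.
- glue_jar: Amber glass jar, 58 mm wide, 78 mm high, behind the dock; origin under its middle.
- neck_block: Maple block, 250 x 58 x 44 mm, far left; origin under its middle.
- carver: Grey cordless carver, about 220 mm long, 45 mm high, lying far right; origin under its body.
Not all that is in view belongs to the job. What is shaped like the part that bears white_pack_mid but blue is not meant.

How it is judged:
By the outcome, as a careful person would: the job done as asked, in the order asked, and still so for the second after the job is handed in, with the robot touching nothing.
It also fails if it takes over 37 s, if anything falls off the work surface, if the arm or the gripper's body presses on something with over 40 N, if the wrist force passes 120 N, or if a joint passes its speed limit or range.

## Working session

There is one attempt and no reset: what is moved stays moved. The work goes in short steps, each a Python script; the robot and the scene stay as the last script left them, time stands still between calls to the robot, and variables do not carry over. Pictures are saved under pics/ and viewed, and the job is handed in when it is done.

```bash
ls; mkdir -p pics; python3 - <<'E'
from rig import *
import cv2
for n in ("scene","top"):
    c=camera(n); cv2.imwrite(f"pics/{n}0.png",c["frame"][:,:,::-1])
    print(n,{k:v for k,v in c.items() if k!="frame"})
print(current_time(),current_width(),current_eef_rot(),grasp_offset)
E
```

```text
pics
scene {'fov_y': 48.467496549831814, 'cx': 313.8564665684267, 'cy': 190.99115055004296, 'dist': array([-0.07252994,  0.        ,  0.        ,  0.        ,  0.        ]), 'origin': array([ 1.19529955, -0.80425067,  1.08253227]), 'orientation': array([[ 0.81350119,  0.41557233, -0.40683592],
       [ 0.58156101, -0.58325287,  0.56710041],
       [-0.00161698, -0.69793676, -0.71615757]])}
top {'fov_y': 46.15824922742971, 'cx': 323.99172773324085, 'cy': 203.55750458306443, 'dist': array([-0.00507754,  0.        ,  0.        ,  0.        ,  0.        ]), 'origin': array([ 0.37330928, -0.03068601,  1.33656001]), 'orientation': array([[ 0.0135106 , -0.98268481,  0.18479187],
       [-0.99990479, -0.01275886,  0.0052566 ],
       [-0.00280785, -0.18484529, -0.98276362]])}
0.1 0.08517580089639067 [[-9.43161861e-01 -3.17923766e-04  3.32333571e-01]
 [-3.32333603e-01  1.75344010e-03 -9.43160274e-01]
 [-2.82873945e-04 -9.99998412e-01 -1.75943458e-03]] 0.0187
```

View pics/scene0.png

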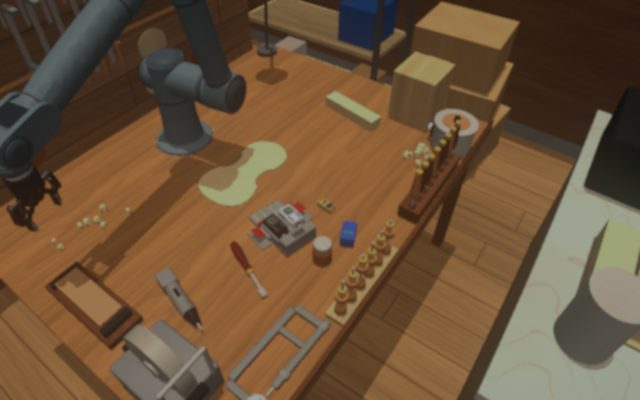

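View pics/top0.png

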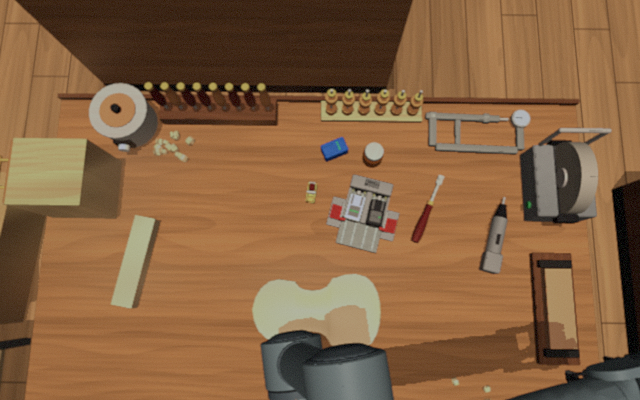

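The white pack is in the left (+y) bay, at top-view pixel ~(355,207). The black one is at ~(377,211), and the red pads are at ~(335,212) and ~(390,226). I'll zoom in.

```bash
python3 - <<'E'
import cv2
t=cv2.imread("pics/top0.png");s=cv2.imread("pics/scene0.png")
a=cv2.resize(t[165:260,315:410],(570,570),interpolation=cv2.INTER_CUBIC)
cv2.imwrite("pics/tz.png",a)
a=cv2.resize(s[185:270,235:345],(770,595),interpolation=cv2.INTER_CUBIC)
cv2.imwrite("pics/sz.png",a)
E
```

```text
(no output)
```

View pics/tz.png

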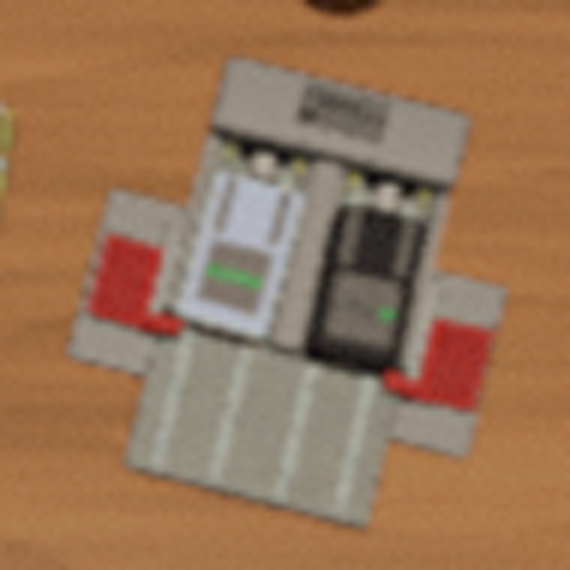

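View pics/sz.png

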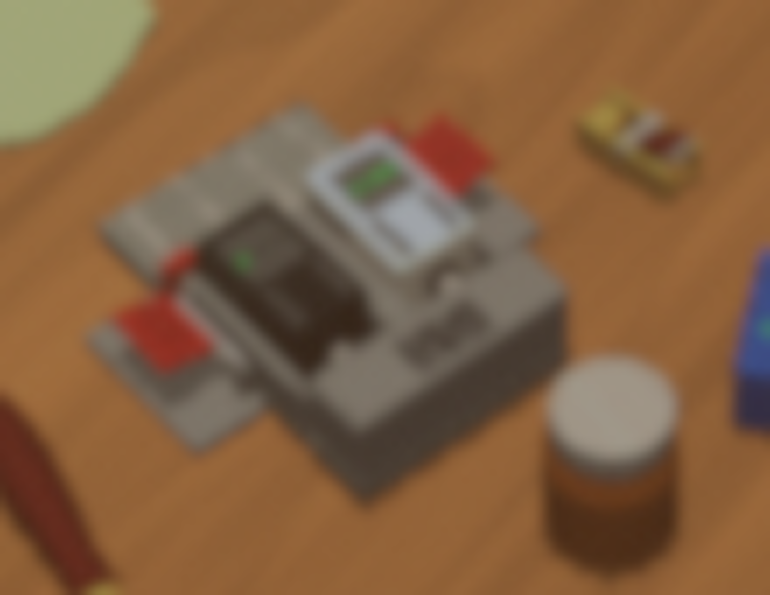

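```bash
cat > h.py <<'E'
import numpy as np, cv2
from rig import *
def K(c):
    f=200/np.tan(np.radians(c["fov_y"])/2); return np.array([[f,0,c["cx"]],[0,f,c["cy"]],[0,0,1.]])
def ray(c,p):
    u=cv2.undistortPoints(np.array([[p]],float),K(c),c["dist"])[0,0]
    return c["origin"],c["orientation"]@np.array([u[0],u[1],1])
def onz(c,p,z):
    o,d=ray(c,p); return o+d*(z-o[2])/d[2]
def proj(c,X):
    R=c["orientation"].T
    p,_=cv2.projectPoints(np.array(X,float).reshape(-1,3),cv2.Rodrigues(R)[0],-R@c["origin"],K(c),c["dist"]); return p[:,0]
def fit(D,W):
    D=np.array(D,float);W=np.array(W,float);d=D-D.mean(0);w=W-W.mean(0)
    a=np.arctan2((d[:,0]*w[:,1]-d[:,1]*w[:,0]).sum(),(d*w).sum())
    R=np.array([[np.cos(a),-np.sin(a)],[np.sin(a),np.cos(a)]]);t=W.mean(0)-R@D.mean(0)
    return a,R,t,(D@R.T+t-W)*1000
E
python3 - <<'E'
from h import *
cs={n:camera(n) for n in("top","scene")}
pads={}
for n,box in(("top",(165,260,315,410)),("scene",(185,270,235,345))):
    f=cs[n]["frame"].astype(int); m=((f[:,:,0]>110)&(f[:,:,1]<70)&(f[:,:,2]<80)).astype(np.uint8)
    r0,r1,c0,c1=box; mm=np.zeros_like(m); mm[r0:r1,c0:c1]=m[r0:r1,c0:c1]
    mm=cv2.morphologyEx(mm,cv2.MORPH_OPEN,np.ones((4,4),np.uint8))
    k,l,s,ce=cv2.connectedComponentsWithStats(mm)
    print(n,[(s[i].tolist(),ce[i].round(1).tolist()) for i in range(1,k)])
z=lambda x,y:(315+(x+.5)/6-.5,165+(y+.5)/6-.5)
t=cs["top"]
D=[];W=[];
for (x,y),zz,d in [((215,172),.056,(37,52)),((303,190),.056,(37,8)),((267,340),.056,(-35,8)),((180,325),.056,(-35,52)),
   ((126,281),.031,(-22,78)),((458,366),.031,(-22,-78)),
   ((110,192),.01,None),((70,355),.01,None),((505,287),.01,None),((466,455),.01,None),((128,465),.014,None),((370,525),.014,None),((232,58),.055,None),((472,117),.055,None)]:
    w=onz(t,z(x,y),zz)
    if d: D.append(np.array(d)/1000);W.append(w[:2])
    else: 
        a,R,tt,res=fit(D,W); print((x,y),((w[:2]-tt)@R*1000).round(1))
a,R,tt,res=fit(D,W);print(np.degrees(a),tt,res.round(1))
E
```

```text
top [([332, 206, 10, 14, 109], [336.4, 212.6]), ([386, 221, 11, 13, 116], [391.2, 226.8])]
scene [([296, 204, 9, 9, 61], [300.1, 207.9]), ([254, 229, 10, 10, 75], [258.6, 233.5])]
(110, 192) [24.7 97.7]
(70, 355) [-56.7  97.7]
(505, 287) [ 24.3 -96.4]
(466, 455) [-58.8 -95.2]
(128, 465) [-101.6   58.7]
(370, 525) [-102.2  -58. ]
(232, 58) [91.4 55.6]
(472, 117) [ 90.3 -59.5]
-12.92270940510437 [ 0.59761359 -0.13871928] [[ 1.   0.8]
 [-0.8 -1.3]
 [-0.5 -1.9]
 [ 2.9  1. ]
 [-3.  -1.1]
 [ 0.3  2.4]]
```

```bash
python3 - <<'E'
from h import *
z=lambda x,y:(315+(x+.5)/6-.5,165+(y+.5)/6-.5)
t=camera("top");s=camera("scene")
D=[];W=[]
for (x,y),zz,d in [((215,172),.056,(37,52)),((303,190),.056,(37,8)),((267,340),.056,(-35,8)),((180,325),.056,(-35,52)),
   ((126,281),.031,(-22,78)),((458,366),.031,(-22,-78)),((128,465),.014,(-105,58.5)),((370,525),.014,(-105,-58.5)),((232,58),.055,(90,57.5)),((472,117),.055,(90,-57.5))]:
    D.append(np.array(d)/1000);W.append(onz(t,z(x,y),zz)[:2])
a,R,tt,res=fit(D,W);print(np.degrees(a),tt,res.round(1).tolist())
np.savez("dock.npz",a=a,R=R,t=tt)
X=[]
for d in [(-22,78,31),(-22,-78,31),(37,52,56),(37,8,56),(-35,8,56),(-35,52,56),(-105,58.5,14),(-105,-58.5,14),(90,57.5,55),(90,-57.5,55)]:
    X.append([*(R@np.array(d[:2])/1000+tt),d[2]/1000])
for c,n,b,k in((s,"s",(185,270,235,345),7),(t,"t",(165,260,315,410),6)):
    p=proj(c,X);r0,r1,c0,c1=b
    im=cv2.resize(np.ascontiguousarray(c["frame"][r0:r1,c0:c1,::-1]),None,fx=k,fy=k,interpolation=cv2.INTER_CUBIC)
    for q in p: cv2.circle(im,(int((q[0]-c0+.5)*k),int((q[1]-r0+.5)*k)),3,(255,0,255),-1)
    cv2.imwrite(f"pics/chk_{n}.png",im)
# plan pose
F=np.array([-72,30]);P=np.array([-18,85]);
M=R@((F+P)/2000)+tt;d=R@((P-F)/np.linalg.norm(P-F));print(M,d,np.linalg.norm(P-F))
for sg in(1,-1):
    zt=np.array([*(sg*d),0]);yt=np.array([0,0,-1.]);O=np.column_stack([np.cross(yt,zt),yt,zt])
    print(ik([*M,.15],O),ik([*M,.02],O))
E
```

```text
-13.276875719721803 [ 0.59823652 -0.13923494] [[1.9, -0.0], [-0.2, -2.0], [0.3, -2.2], [3.9, 0.6], [-1.9, -1.6], [0.5, 2.1], [-2.3, 0.6], [-2.5, 0.4], [-0.1, 1.0], [0.4, 1.1]]
[ 0.56764457 -0.07293725] [0.84573938 0.5335962 ] 77.07788269017254
[-1.86686196e+01  8.76698195e+00  1.04349346e+02 -2.54444375e-14
  6.68836725e+01 -5.09173785e+01] [-1.86686196e+01  2.01934396e+01  1.06546363e+02 -2.54444375e-14
  5.32601972e+01 -5.09173785e+01]
[-1.86686196e+01  8.76698195e+00  1.04349346e+02 -2.54444375e-14
  6.68836725e+01  1.29082621e+02] [-1.86686196e+01  2.01934396e+01  1.06546363e+02 -2.54444375e-14
  5.32601972e+01  1.29082621e+02]
```

View pics/chk_s.png

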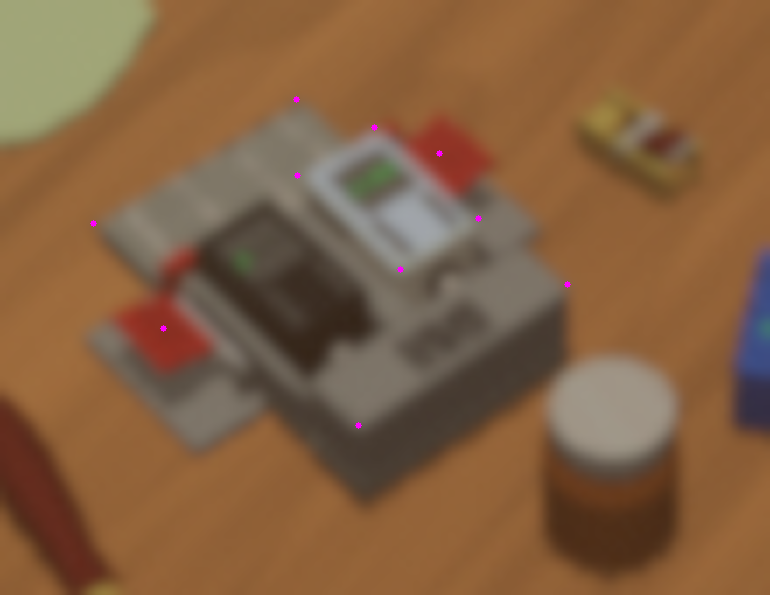

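View pics/chk_t.png

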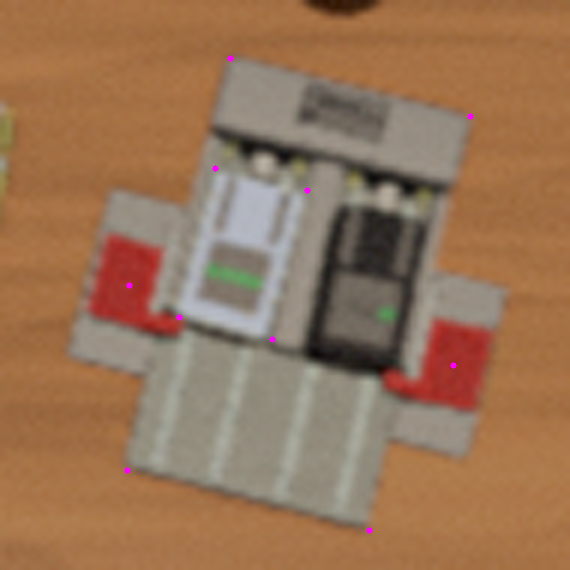

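```bash
cat >> h.py <<'E'
try:
    q=np.load("dock.npz");R=q["R"];tt=q["t"]
    F=np.array([-72,30]);P=np.array([-18,85])
    d=R@((P-F)/np.linalg.norm(P-F))
    zt=np.array([*d,0]);yt=np.array([0,0,-1.]);O=np.column_stack([np.cross(yt,zt),yt,zt])
    def W(x,y,z): return [*(R@np.array([x,y])/1000+tt),z/1000]
    M=(F+P)/2
except FileNotFoundError: pass
E
python3 - <<'E'
from h import *
set_gripper(.0626)
movep(W(*M,200),O)
movel(W(*M,80),v=.12)
print(current_time(),current_position(),W(*M,80),current_width(),current_force())
c=camera("top");im=c["frame"][140:280,290:430,::-1]
cv2.imwrite("pics/t2.png",cv2.resize(im,None,fx=4,fy=4,interpolation=cv2.INTER_CUBIC))
c=camera("scene");im=c["frame"][140:280,220:360,::-1]
cv2.imwrite("pics/s2.png",cv2.resize(im,None,fx=4,fy=4,interpolation=cv2.INTER_CUBIC))
print(proj(c,[W(*F,84),W(*P,84),W(*F,14),W(*P,31)])*4-np.array([220,140])*4)
E
```

```text
4.1083 [ 0.56839274 -0.07319403  0.08095926] [np.float64(0.5676445695064645), np.float64(-0.07293725410255283), 0.08] 0.06298799380119306 [-0.26346343 -0.32438808 -0.27320467]
[[218.96309641 214.19188377]
 [317.36210798 218.20473243]
 [224.5724756  274.22392697]
 [319.02376362 264.06365457]]
```

View pics/s2.png

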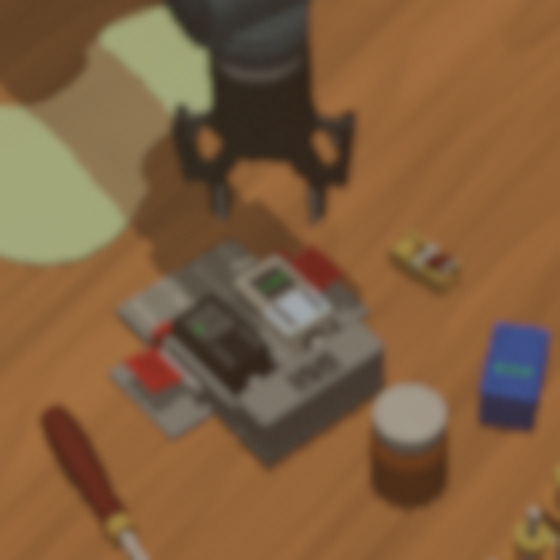

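View pics/t2.png

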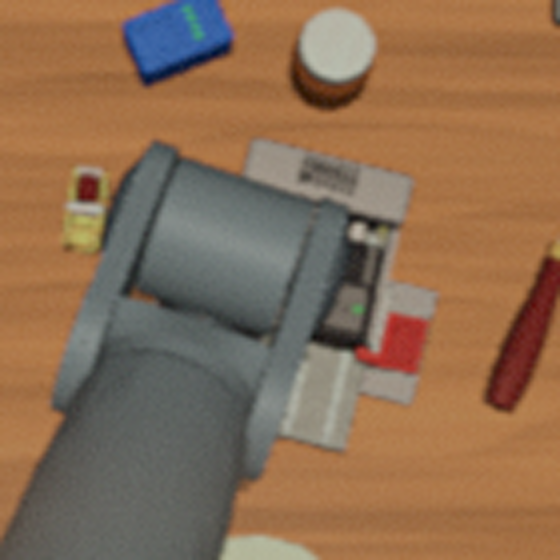

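```bash
python3 - <<'E'
from h import *
print(movel(W(*M,42),v=.08,max_force=8),current_position()[2],current_force())
z0=None
for z in np.arange(38,11.9,-2):
    hit=movel(W(*M,z),v=.03,max_force=30)
    f=current_force();p=current_position()
    print(z,hit,round(p[2]*1000,1),f.round(1))
    if hit: break
    if z<=24 and np.linalg.norm(f[:2])>6: print("lateral")
    if z<=26:break
print(current_time())
c=camera("scene");im=c["frame"][140:280,220:360,::-1]
cv2.imwrite("pics/s3.png",cv2.resize(im,None,fx=4,fy=4,interpolation=cv2.INTER_CUBIC))
E
```

```text
False 0.04161884700553813 [-0.12111899  0.17735205  0.11526665]
38.0 False 38.1 [-0.7 -0.   0.7]
36.0 False 36.0 [ 0.1  0.6 -0.9]
34.0 False 33.8 [-0.5 -0.7 -0. ]
32.0 False 31.8 [ 0.2 -0.  -0.4]
30.0 False 29.8 [-1.  -0.1  0.3]
28.0 False 27.8 [0.7 0.1 0.7]
26.0 False 26.2 [0.  1.4 1.2]
6.6167
```

View pics/s3.png

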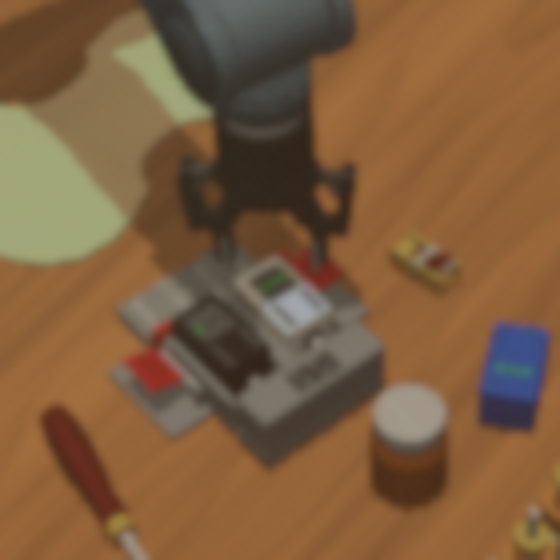

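The right-hand fingertip (~(318,262)) has just touched the left red pad, and the other one (~(228,252)) stands in front of the white pack. Next I'll press further.

```bash
python3 - <<'E'
from h import *
ims=[]
for z in np.arange(24,9.9,-1):
    hit=movel(W(*M,z),v=.03,max_force=35)
    f=current_force();p=current_position()
    c=camera("scene");im=c["frame"][175:245,260:330,::-1]
    ims.append(cv2.resize(im,None,fx=3,fy=3,interpolation=cv2.INTER_CUBIC))
    df=np.abs(ims[-1].astype(int)-ims[0]).mean()
    print(z,hit,round(p[2]*1000,1),f.round(1),round(df,2))
    if hit or abs(f[2])>45 or df>6: break
print(current_time())
cv2.imwrite("pics/s4.png",np.hstack([ims[0],ims[len(ims)//2],ims[-1]]))
E
```

```text
24.0 False 24.2 [0.3 1.3 2.9] 0.0
23.0 False 23.2 [1.1 2.2 2.9] 0.59
22.0 False 22.0 [0.9 0.5 3.2] 0.82
21.0 False 21.0 [1.4 1.3 2.7] 1.1
20.0 False 19.9 [-0.7  2.4  5.5] 3.8
19.0 False 18.9 [-1.   2.2  5.8] 3.93
18.0 False 18.0 [-1.3  2.   5.4] 4.16
17.0 False 17.2 [-1.5  1.5  7.3] 4.29
16.0 False 17.0 [-4.2  2.3 12.9] 4.34
15.0 False 16.7 [-7.5  3.5 18.8] 4.38
14.0 False 16.5 [-11.1   4.1  24.7] 4.45
13.0 False 16.3 [-14.1   4.2  29.2] 4.51
12.0 False 16.1 [-17.4   5.3  37.3] 4.59
11.0 False 15.9 [-19.8   4.3  41.9] 4.62
10.0 False 15.8 [-24.6   6.1  49.6] 4.67
11.1667
```

View pics/s4.png

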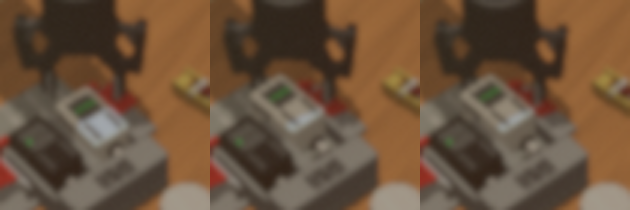

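```bash
python3 - <<'E'
from h import *
movel(W(*M,19),v=.03);print(current_position()[2],current_force().round(1))
x,y=M
movel(W(x-4,y,19.5),v=.02);print(current_force().round(1))
movel(W(x-6,y,40),v=.05);print(current_force().round(1))
movel(W(x-6,y,180),v=.15)
movep([.40,-.35,.25],O)
print(current_time(),current_force().round(1))
for n,b,k in(("scene",(185,270,235,345),7),("top",(165,260,315,410),6)):
    c=camera(n);r0,r1,c0,c1=b
    cv2.imwrite(f"pics/f_{n}.png",cv2.resize(c["frame"][r0:r1,c0:c1,::-1],None,fx=k,fy=k,interpolation=cv2.INTER_CUBIC))
    cv2.imwrite(f"pics/full_{n}.png",c["frame"][:,:,::-1])
E
```

```text
0.019221651788415055 [-0.9  2.8  5. ]
[ 1.8 -1.1  4.2]
[ 0.2 -0.5 -0.4]
14.8583 [-0.4 -0.5 -0.5]
```

View pics/f_scene.png

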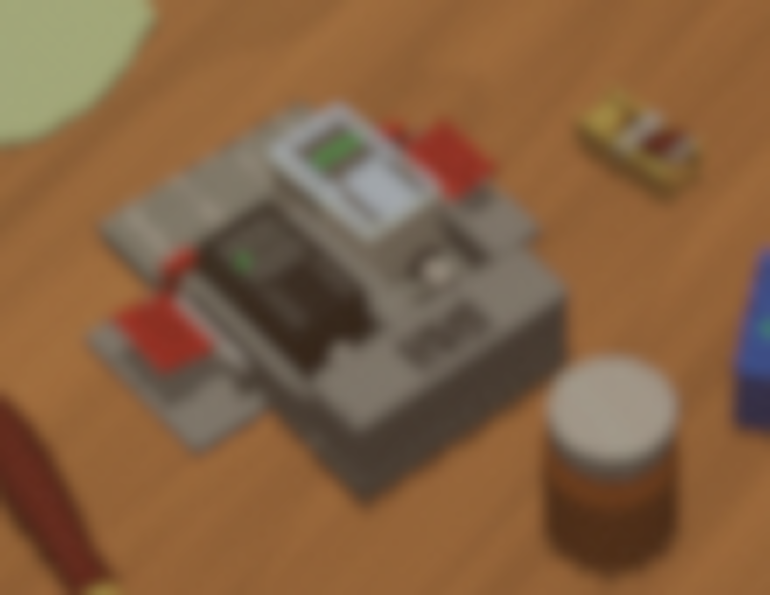

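View pics/f_top.png

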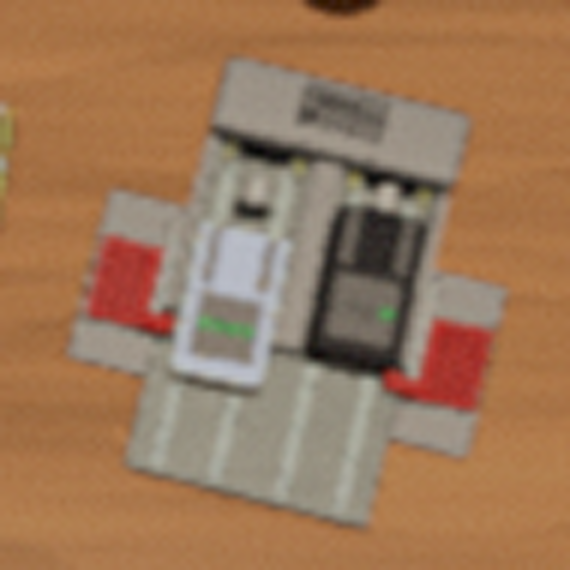

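View pics/full_top.png

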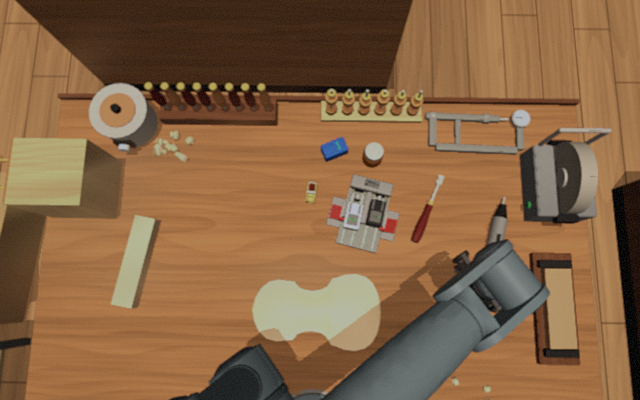

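The white pack's lamps moved from zoomed top-view pixel (235,275) to (226,327). That is about 53/6 px at 2.7 mm/px, or roughly 24 mm out. The black pack and the other objects haven't moved.

```bash
python3 -c "
from rig import *
close_job()"
```

```text
the job is handed in; nothing more can be done
```

The white pack is out of the left bay and standing on the apron about 24 mm out, inside the 10–45 mm range. I have handed the job in.

I pressed the left red paddle with one finger while the other stood in front of the bay. The pack sprang out and stopped against that finger. I then lifted the hand clear and moved it away, at about 15 s of the 37 s allowed.

- **Last pictures:** the black pack is still latched. The plane, gouge, jar, blue decoy and violin plate look unmoved. The white pack stands upright, turned very slightly. The force reading with the hand away was about zero.
- **Pressed harder than needed:** the pack came free at about 5 N, but my stop checks did not catch it. I kept pressing until the paddle hit its stop, reaching about 50 N vertically through the fingertip (about 56 N in all). That is below the 120 N wrist limit. I saw no sign of the gripper's body touching anything, but I didn't measure that separately.
- **Disagreement between cameras:** the dock position from the top view was about 2 mm off in the scene view, which was close enough for this job.

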